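# Sweep the set-up prints off the fixture plate into the catch tray

## Task

The three loose white covers lying on the flat part of the brown printing fixture are set-up prints: sweep them with the fingers along the plate and over its open edge so that all three lie in the steel catch tray beside it. Only push them, never pick them up or carry them. Leave the two covers seated in their nests, the jar and the hex key on the plate, and the things on the table where they are, and finish clear of everything.

Things in the scene. Friction and masses are not known exactly. Their poses are not given: they have to be found in the camera images.
- station: Fixed station: aluminium base 260 (x) x 390 mm (y, -180 to +210) carrying an orange-brown phenolic plate 238 x 360 mm, its flat top 46 mm above the table. Origin: on the table under the plate's centre; z up, turned about the vertical. The flat land with the loose covers runs from the plate's open edge at y = -180 mm to y = +95 mm. Blue adjuster knobs stick out low at +y and -x.
- nests (a point): Middle of the row of four sunk nests (station y = +95 to +155 mm), level with the plate's top. Behind it, from station y = +150 mm, stand a rod and an air nozzle up to 135 mm, and a hose up to 165 mm, above the table.
- open_edge (a point): Middle of the plate's open edge (station x = 0, y = -180 mm), at the height of the plate's top; axes as the station's, so the tray lies towards its -y. Nothing stands up along this edge; along the land's two sides run thin aluminium guide strips (x = +-119 to 123 mm, y = -180 to +70 mm) that stand 9 mm above the plate.
- tray: Fixed, open, empty sheet-steel catch tray, 264 mm (x) x 150 mm (y), butting against the plate's open edge (station y = -181 to -331 mm), axes as the station's. Origin: under its centre, on the table. Floor and walls 3 mm thick; walls 45 mm high on three sides, only 12 mm on the plate's side, so what is pushed over the edge drops in.
- cover_1: Loose white moulded plastic cover, a thin-walled shell open underneath, 46 (its x) x 30 (its y) x 14 mm high, about 18 g, with a grey printed panel and a dark round hole on top. It lies flat, hollow side down, at any yaw, on the flat land of the plate. Origin: centre of its underside; z up.
- cover_2: Loose white moulded plastic cover, a thin-walled shell open underneath, 46 (its x) x 30 (its y) x 14 mm high, about 18 g, with a grey printed panel and a dark round hole on top. It lies flat, hollow side down, at any yaw, on the flat land of the plate. Origin: centre of its underside; z up.
- cover_3: Loose white moulded plastic cover, a thin-walled shell open underneath, 46 (its x) x 30 (its y) x 14 mm high, about 18 g, with a grey printed panel and a dark round hole on top. It lies flat, hollow side down, at any yaw, on the flat land of the plate. Origin: centre of its underside; z up.
- seated_1: White cover of the same kind, seated over a core in one of the four nests: its top stands 3 mm above the plate's top. It stays there. Origin: centre of its underside, 11 mm below the plate's top; long side (x) along the station's y.
- seated_2: White cover of the same kind, seated over a core in one of the four nests: its top stands 3 mm above the plate's top. It stays there. Origin: centre of its underside, 11 mm below the plate's top; long side (x) along the station's y.
- jar: Small amber jar with a black lid, 34 mm across, 42 mm high, 60 g, standing on the land among the covers. Jar and covers stand in four parallel rows about 56 mm apart along the station's y, one thing to a row; the jar may be in any row. Stays. Origin: centre of its underside.
- hex_key: L-shaped hex key of 5 mm dark steel, arms 90 and 26 mm, lying on the land between the loose covers and the nests, the long arm about along the station's x, the short arm pointing to the nests. Stays. Origin: middle of the long arm, underside.
- wash_bottle: White plastic bottle, 60 mm across, 150 mm high, standing on the table to the left of the station. Stays. Origin: centre of its underside.
- screwdriver: Screwdriver lying on the table to the right, beyond the tray. Stays. Origin: underside, about the middle.

How it is judged:
At the end, for the whole second after the job is handed in: All three loose covers rest down in the catch tray (origin within 130 mm in x, 74 mm in y of its centre, under 34 mm above the table); seated covers moved under 8 mm, jar and hex key under 15 mm, wash bottle and screwdriver under 20 mm; the jar stands (x of cover_1 in the frame of tray between -0.13 and 0.13 m and y of cover_1 in the frame of tray between -0.074 and 0.074 m and height (world z) of each of cover_1, cover_2, cover_3 below 0.034 m and linear speed of each of cover_1, cover_2, cover_3 below 0.02 m/s and x of cover_2 in the frame of tray between -0.13 and 0.13 m and y of cover_2 in the frame of tray between -0.074 and 0.074 m and x of cover_3 in the frame of tray between -0.13 and 0.13 m and y of cover_3 in the frame of tray between -0.074 and 0.074 m and distance of each of seated_1, seated_2 from where it was at the start of the episode below 0.008 m and distance of each of jar, hex_key from where it was at the start of the episode below 0.015 m and distance of each of wash_bottle, screwdriver from where it was at the start of the episode below 0.02 m and angle between jar's own z axis and vertical below 0.3 rad); the robot touches nothing.
It fails at once if a loose cover is lifted or carried instead of swept (raised level off the plate, or more than 25 mm up) (height (world z) of any of cover_1, cover_2, cover_3 above 0.071 m or (height (world z) of cover_1 above 0.053 m and angle between cover_1's own z axis and vertical below 0.15 rad) or (height (world z) of cover_2 above 0.053 m and angle between cover_2's own z axis and vertical below 0.15 rad) or (height (world z) of cover_3 above 0.053 m and angle between cover_3's own z axis and vertical below 0.15 rad)).
It fails at once if a seated cover is shifted in or lifted from its nest (8 mm) (distance of any of seated_1, seated_2 from where it was at the start of the episode above 0.008 m).
It fails at once if the jar, hex key, wash bottle or screwdriver is disturbed (jar, hex key 15 mm; the others 20 mm) or the jar knocked over (distance of any of jar, hex_key from where it was at the start of the episode above 0.015 m or distance of any of wash_bottle, screwdriver from where it was at the start of the episode above 0.02 m or angle between jar's own z axis and vertical above 0.3 rad).
It also fails if it takes over 64 s, if anything falls off the work surface, if the arm or the gripper's body presses on something with over 40 N, if the wrist force passes 120 N, or if a joint passes its speed limit or range.

## Robot

A 6-joint arm with a two-finger parallel gripper is mounted at the origin on the work surface. World frame = base frame: x ahead of the robot, y to its left, z up, the work surface at z = 0. Lengths are in m, angles in rad, forces in N, time in s.
With the tool pointing down it reaches from about 0.25 to 0.725 m from the base axis. Payload 4 kg.
Tool frame: the origin (TCP) lies on the centre line of the jaws, within the pads' length; the fingertips stand tip_reach ahead of it and the grasp point (between the pads) lies 5 mm behind it (tip_reach is the distance from the TCP to the fingertips, in m); z points along the fingers, y is the direction in which the jaws open and shut (so a half turn about z gives the same grasp; the last joint's range is limited). The gripper opens to 85 mm and grips with 20 to 120 N. Pads are 22 mm wide; open, the fingers measure 114 mm over their backs; the gripper's body (76 mm by 85 mm) begins 54 mm behind the grasp point. The pads swing forward as they close: fully open they stand 13 mm farther back than shut.
Start: joints at [-1.247, 0.241, 0.005, 1.335, 0, 1.571], TCP at [0.159, -0.474, 0.245] pointing down, gripper open.
Joint ranges: [-2.72, 2.72], [-1.05, 1.87], [-1.09, 1.28], [-1.99, 2.15], [-1.42, 1.44], [-3.14, 3.14]. Speed limits (rad/s): [2.79, 2.79, 3.14, 3.14, 3.14, 3.14].

## Interface

Orientations are given as a unit quaternion [x, y, z, w].
In Python, from workcell import * gives the robot as it stands.
- The arm moves only by the tool arm_command, never from a script. Its arguments are lists of equal length, an entry for each row: "translation": the shift along the tool's x, y, z in cm, a list of three; "turn": the turn about the tool's z in rad; "hand": the closure, from 0 (fully open) to 1 (shut). In form: {"translation": [[x, y, z], ...], "turn": [turn, ...], "hand": [hand, ...]}. A call has 1 to 5 rows; each row is the pose to reach, as a shift and turn from the pose commanded when the call began, along the tool's axes at that moment; what a row does not reach only later rows make up. A row lasts 1/12 s, in which the tool goes at most 41.7 mm and 7.16 degrees, less where a joint would pass 70% of its speed; a pose out of reach is approached as far as the arm can. A call with a gripper value outside its range is refused whole. The fingers move at their own pace and stop on an object; the grip force is fixed at half the most. Time passes only in rows, so rows that repeat a pose let the fingers close. It gives the time, the measured TCP pose, the force and the opening at its end, in the units of the state.
- get_obs(): the state, without advancing time (a new reading comes with each control period).
- camera(name): name is "scene" or "top" or "wrist"; returns (picture, depth): 480x640x3 uint8, red, green, blue; 480x640 float32, m along the optical axis (not along the pixel's ray), 0 where there is no reading.
- camera_info(name): a dict with "mtx" (3x3 intrinsics, pixels), "world_to_cam" (4x4, takes a point from world to camera coordinates). Camera axes: x right, y down, z forward; pixel columns grow to the right and rows downward; lengths in m; the calibration is good to about 2 mm. A picture is of the moment at which its call begins: read the wrist's pose just before it. camera_info takes no time and is no camera call; for the wrist camera it gives the pose at the moment of the call.
- job_done(): hands the job in, once; it reports no verdict.
Trained networks look in the newest picture that a camera, given by its name, has taken for a name from the list of things; names that differ only in an ending like _2 or _b are one class to them, and where a whole thing is asked for, a point or a joint stands for the part that bears it (a point fixed in the world has none). Each returns a list of dicts, best first, with "conf" (0 to 1); they miss things now and then, are a little off and sometimes report something else, mostly with a low value. They report only what shows in the picture. A call takes as long as a camera call.
- search_frame(camera, name): "location" ([row, column] in pixels, amid what is visible of it).
- spot_point(camera, name): "location" ([row, column] in pixels: a listed point, or the origin of a listed thing).
The state is a dict: "clock": time; "joint_pos": joint angles; "joint_vel": joint speeds; "tau": joint torques, N m; "eef_pos": TCP position; "tool_rot": TCP orientation; "ft_force": force on the tool from outside, world axes, zero at the start; "ft_torque": the same for the moment, N m; "grip_width": finger opening in m.
Only numpy, scipy, OpenCV 4.12 (cv2) and the standard library are available. Lean on these libraries where they do the work, as an engineer would, in place of code of your own. Each camera call takes 0.05 s, during which the arm holds its last target. There are 200 camera calls.

## Working session

There is one attempt and no reset: what is moved stays moved. The work goes in short steps, Python scripts to look and compute and a tool call to move; the robot and the scene stay as the last step left them, time stands still between calls to the robot, and variables do not carry over. Pictures are saved under pics/ and viewed, about 8 in all and at most 12, crops included, and the job is handed in when it is done.

Besides the shell and the picture viewer there is one more tool, called after "Emit:" as name([rows], argument=value, ...), one row to a line, values as JSON. arm_command: Moves the arm, as the interface text tells. Its arguments: {"type":"object","properties":{"translation":{"type":"array","items":{"type":"array","items":{"type":"number"}}},"turn":{"type":"array","items":{"type":"number"}},"hand":{"type":"array","items":{"type":"number"}}},"required":["translation","turn","hand"]}

```bash
ls; mkdir -p pics; python3 - <<'E'
from workcell import *
import cv2,numpy as np
o=get_obs();print({k:np.round(v,3).tolist() for k,v in o.items()})
for c in ("top","scene"):
    p,d=camera(c);cv2.imwrite(f"pics/{c}0.png",p[:,:,::-1]);np.save(f"{c}_d.npy",d)
    i=camera_info(c);M=np.array(i["mtx"]);W=np.array(i["world_to_cam"]);C=np.linalg.inv(W)
    print(c,C[:3,3].round(3))
    for n in ("station","nests","open_edge","tray","cover_1","seated_1","jar","hex_key","wash_bottle","screwdriver"):
        for r in spot_point(c,n):
            if r["conf"]<.3: continue
            v,u=r["location"];z=d[int(v),int(u)]
            P=C@np.r_[np.linalg.inv(M)@[u,v,1]*z,1]
            print(n,round(r["conf"],2),(int(v),int(u)),P[:3].round(3))
E
```

```text
pics
{'clock': 0.0, 'joint_pos': [-1.247, 0.241, 0.004, 1.335, -0.0, 1.571], 'joint_vel': [0.002, 0.0, -0.0, -0.0, -0.001, -0.0], 'tau': [0.001, -37.232, 25.241, 0.017, -0.0, -0.0], 'eef_pos': [0.159, -0.473, 0.244], 'tool_rot': [0.987, 0.161, -0.0, -0.001], 'ft_force': [0.367, -0.042, 0.209], 'ft_torque': [-0.039, -0.015, -0.018], 'grip_width': 0.086}
top [0.344 0.019 1.248]
station 0.62 (242, 302) [0.568 0.039 0.047]
nests 0.67 (238, 240) [0.575 0.172 0.034]
open_edge 0.83 (241, 385) [ 0.585 -0.146  0.   ]
open_edge 0.54 (257, 123) [0.522 0.407 0.075]
tray 0.94 (245, 414) [ 0.578 -0.21  -0.001]
cover_1 0.87 (228, 357) [ 0.599 -0.078  0.062]
cover_1 0.61 (259, 331) [ 0.531 -0.023  0.062]
cover_1 0.56 (280, 323) [ 0.487 -0.008  0.063]
cover_1 0.35 (243, 299) [0.567 0.045 0.048]
seated_1 0.78 (257, 240) [0.532 0.169 0.05 ]
seated_1 0.67 (240, 384) [0.344 0.019 1.248]
seated_1 0.66 (207, 242) [0.641 0.171 0.05 ]
jar 0.54 (202, 353) [ 0.649 -0.067  0.091]
hex_key 0.57 (255, 274) [0.539 0.098 0.045]
wash_bottle 0.62 (257, 123) [0.52  0.407 0.075]
screwdriver 0.69 (269, 513) [ 0.527 -0.421  0.027]
scene [ 1.111 -0.238  0.905]
station 0.89 (253, 327) [0.6   0.026 0.047]
nests 0.59 (221, 378) [0.558 0.179 0.026]
open_edge 0.95 (270, 249) [ 0.543 -0.136  0.011]
tray 0.62 (298, 225) [ 0.582 -0.207  0.002]
tray 0.61 (319, 119) [ 0.542 -0.42   0.013]
cover_1 0.67 (240, 292) [ 0.542 -0.032  0.06 ]
cover_1 0.63 (222, 296) [ 0.498 -0.003  0.057]
cover_1 0.62 (274, 285) [ 1.111 -0.238  0.905]
cover_1 0.56 (322, 120) [ 0.55  -0.419  0.014]
seated_1 0.56 (248, 397) [0.655 0.168 0.05 ]
seated_1 0.47 (215, 372) [0.549 0.166 0.047]
jar 0.84 (292, 295) [ 0.672 -0.081  0.075]
jar 0.58 (227, 341) [0.548 0.087 0.044]
hex_key 0.6 (229, 341) [0.553 0.084 0.045]
wash_bottle 0.88 (186, 462) [0.554 0.414 0.033]
screwdriver 0.9 (319, 118) [ 0.541 -0.42   0.013]
```

```bash
python3 - <<'E'
import cv2
p=cv2.imread("pics/top0.png");cv2.imwrite("pics/top_c.png",cv2.resize(p[170:320,210:450],None,fx=3.3,fy=3.3,interpolation=cv2.INTER_CUBIC))
E
```

```text
(no output)
```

View pics/top_c.png

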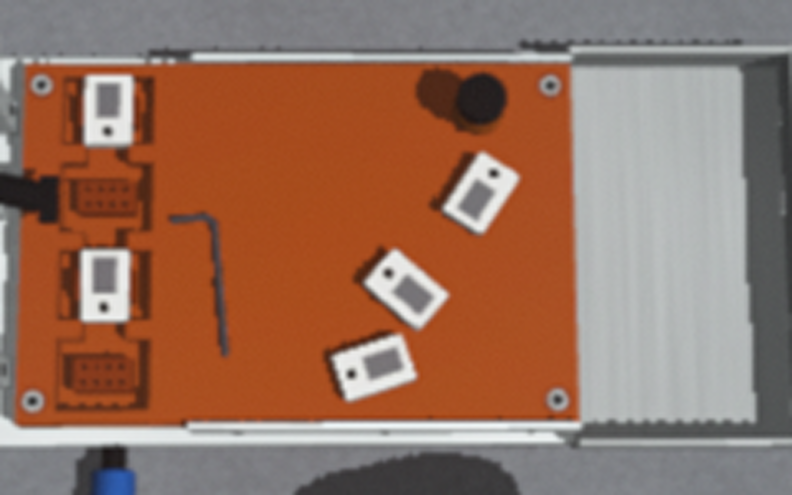

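The top view shows plate land from about x=20 to 575 in the crop. The jar is at crop (480,98), with covers at (480,193), (405,288) and (373,367). The hex key is at (215,285), the two seated covers are on the left and the tray is on the right. Next I'll segment for accurate poses.

```bash
cat > h.py <<'E'
from workcell import *
import cv2,numpy as np
from scipy.spatial.transform import Rotation as R
def ray(c,pts,z):
    i=camera_info(c);M=np.array(i["mtx"]);C=np.linalg.inv(np.array(i["world_to_cam"]))
    pts=np.atleast_2d(pts);d=(np.linalg.inv(M)@np.c_[pts,np.ones(len(pts))].T).T@C[:3,:3].T
    o=C[:3,3];return o+d*((z-o[2])/d[:,2])[:,None]
def blobs(c,img,z,amin=60):
    hsv=cv2.cvtColor(img,cv2.COLOR_RGB2HSV)
    m=((hsv[...,1]<40)&(hsv[...,2]>215)).astype(np.uint8)
    m=cv2.morphologyEx(m,cv2.MORPH_CLOSE,np.ones((5,5)))
    for k in cv2.findContours(m,cv2.RETR_EXTERNAL,cv2.CHAIN_APPROX_NONE)[0]:
        if cv2.contourArea(k)<amin: continue
        P=ray(c,k[:,0,:].astype(float),z)[:,:2].astype(np.float32)
        r=cv2.minAreaRect(P*1000);b=cv2.boxPoints(r)
        print("blob",k[:,0].mean(0).round(),np.round(r[0]),np.round(r[1]),round(r[2]),"x",b[:,0].min().round(),b[:,0].max().round(),"y",b[:,1].min().round(),b[:,1].max().round())
def rel(x,y,z):
    o=get_obs();T=R.from_quat(o["tool_rot"])
    print("rel cm",(T.inv().apply(np.array([x,y,z])-o["eef_pos"])*100).round(2),"ydir",T.apply([0,1,0]).round(3))
E
python3 - <<'E'
from h import *
img=cv2.imread("pics/top0.png")[:,:,::-1].copy()
blobs("top",img,.060)
f=lambda a:np.array(a)/3.3+[210,170]
print("jar",ray("top",f([[480,98]]),.088).round(3))
print("plate corners",ray("top",f([[571,62],[580,420],[10,415],[25,65]]),.046).round(3))
print("tray far",ray("top",f([[787,52],[792,437]]),.045).round(3))
print("hex",ray("top",f([[212,215],[225,355]]),.05).round(3))
try: print(tip_reach)
except Exception as e: print(e)
rel(.5,.06,.2)
E
```

```text
blob [631. 339.] [ 382. -646.] [ 40. 182.] 85 x 290.0 474.0 y -673.0 -619.0
blob [ 16. 327.] [377. 611.] [144.  74.] 7 x 301.0 453.0 y 565.0 658.0
blob [290. 301.] [452.  53.] [ 33. 376.] 2 x 430.0 474.0 y -136.0 241.0
blob [323. 281.] [486.  -7.] [28. 44.] 20 x 465.0 507.0 y -33.0 18.0
blob [ 18. 284.] [459. 621.] [92. 52.] 35 x 406.0 511.0 y 573.0 669.0
blob [333. 257.] [537. -26.] [44. 28.] 51 x 512.0 562.0 y -52.0 -0.0
blob [241. 256.] [533. 166.] [43. 27.] 3 x 511.0 556.0 y 151.0 180.0
blob [113. 253.] [531. 434.] [24. 31.] 58 x 512.0 551.0 y 415.0 452.0
blob [355. 228.] [601. -74.] [28. 44.] 58 x 575.0 627.0 y -97.0 -50.0
blob [242. 203.] [649. 169.] [42. 28.] 3 x 627.0 671.0 y 155.0 184.0
blob [ 39. 156.] [744. 618.] [120.  28.] 90 x 730.0 758.0 y 558.0 678.0
blob [ 46. 158.] [733. 603.] [205. 148.] 0 x 630.0 836.0 y 529.0 677.0
blob [442. 109.] [ 877. -264.] [60. 64.] 89 x 845.0 909.0 y -294.0 -233.0
blob [399. 108.] [ 876. -166.] [74. 71.] 0 x 839.0 913.0 y -202.0 -131.0
blob [548.  89.] [ 935. -504.] [  8. 125.] 0 x 930.0 939.0 y -567.0 -442.0
blob [271. 131.] [862. 158.] [333. 151.] 90 x 787.0 938.0 y -8.0 325.0
jar [[ 0.656 -0.07   0.088]]
plate corners [[ 0.693 -0.134  0.046]
 [ 0.456 -0.141  0.046]
 [ 0.449  0.222  0.046]
 [ 0.68   0.227  0.046]]
tray far [[ 0.705 -0.278  0.045]
 [ 0.45  -0.277  0.045]]
hex [[0.582 0.099 0.05 ]
 [0.491 0.087 0.05 ]]
0.014
rel cm [ 49.31 -39.78   4.53] ydir [ 0.318 -0.948  0.   ]
```

Emit:
arm_command([
  [4,-3.2,0.4],
  [8,-6.5,0.8],
  [11,-9,1.1],
  [14,-11.5,1.4],
  [16,-13,1.5],
], turn=[-0.12,-0.24,-0.36,-0.48,-0.6], hand=[0.82,0.82,0.82,0.82,0.82])

```text
clock: 1.52
eef_pos: [0.2697, -0.298, 0.2301]
tool_rot: [0.894, 0.448, 0.0, -0.0]
ft_force: [0.4, 0.5, 0.9]
grip_width: 0.0256
```

```bash
python3 -c "
from h import *
rel(.486,.048,.16);print(get_obs()['eef_pos'],get_obs()['grip_width'],tip_reach)"
```

```text
rel cm [40.66 -3.39  7.02] ydir [ 0.801 -0.599 -0.   ]
[ 0.26967303 -0.29799215  0.2300847 ] 0.0256155538194616 0.014
```

Emit:
arm_command([
  [4.1,-0.3,0.4],
  [8.2,-0.6,0.8],
  [12.3,-1,1.2],
  [16.3,-1.3,1.6],
  [20,-1.7,2],
], turn=[-0.12,-0.24,-0.36,-0.48,-0.6], hand=[0.82,0.82,0.82,0.82,0.82])

```text
clock: 1.93
eef_pos: [0.3774, -0.1281, 0.2105]
tool_rot: [0.721, 0.693, 0.0, 0.001]
ft_force: [0.9, -0.9, 0.1]
grip_width: 0.0153
```

```bash
python3 -c "
from h import *
rel(.486,.048,.16);print(get_obs()['eef_pos'],get_obs()['grip_width'],tip_reach)"
```

```text
rel cm [18.03 10.13  5.06] ydir [ 0.999 -0.041  0.001]
[ 0.3774128  -0.12806279  0.21052327] 0.015331927251224522 0.014
```

Emit:
arm_command([
  [3.6,2,0.8],
  [7.2,4,1.6],
  [10.8,6,2.4],
  [14.4,8,3.5],
  [18,10.1,5],
], turn=[-0.07,-0.07,-0.07,-0.07,-0.07], hand=[0.82,0.82,0.82,0.82,0.82])

```text
clock: 2.35
eef_pos: [0.4849, 0.0438, 0.1622]
tool_rot: [0.699, 0.715, 0.001, 0.001]
ft_force: [0.4, -0.5, 1.0]
grip_width: 0.0151
```

```bash
python3 -c "
from h import *
p,d=camera('wrist');cv2.imwrite('pics/w1.png',p[:,:,::-1])
blobs('wrist',p.copy(),.060,800)
rel(.486,.048,.065);print(get_obs()['eef_pos'],get_obs()['grip_width'])"
```

```text
blob [321. 312.] [489.   1.] [24. 51.] 2 x 476.0 502.0 y -25.0 27.0
blob [608. 268.] [686.  30.] [  5. 190.] 2 x 680.0 691.0 y -65.0 125.0
blob [592.  49.] [643. 174.] [44. 30.] 3 x 621.0 666.0 y 159.0 190.0
blob [263. 147.] [450. 102.] [  9. 185.] 2 x 442.0 458.0 y 9.0 195.0
rel cm [-0.14 -0.16  9.39] ydir [1.    0.029 0.002]
[0.48743381 0.04901551 0.15888787] 0.015618457745805241
```

View pics/w1.png

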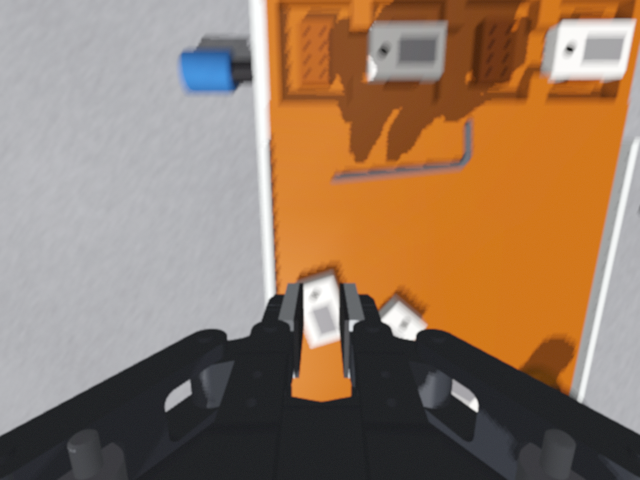

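Emit:
arm_command([
  [0,-0.1,3],
  [0,-0.1,6],
  [0,-0.1,8.5],
  [0,-0.1,9.3],
  [0,-0.1,9.3],
], turn=[0,0,0,0,0], hand=[0.82,0.82,0.82,0.82,0.82])

```text
clock: 2.82
eef_pos: [0.4803, 0.0412, 0.0667]
tool_rot: [0.699, 0.715, -0.002, -0.002]
ft_force: [0.2, -1.0, 0.8]
grip_width: 0.0153
```

Emit:
arm_command([
  [-1,0,0],
  [-2.2,0,0],
  [-3.6,0,0],
  [-5,0,0],
  [-6.5,0,0],
], turn=[0,0,0,0,0], hand=[0.82,0.82,0.82,0.82,0.82])

```text
clock: 3.23
eef_pos: [0.4855, -0.0254, 0.0709]
tool_rot: [0.699, 0.715, 0.001, 0.002]
ft_force: [-0.3, -0.3, -0.6]
grip_width: 0.0153
```

```bash
python3 -c "
from h import *
p,d=camera('scene');q,d2=camera('top')
cv2.imwrite('pics/s1.png',np.hstack([cv2.resize(p[190:350,130:400],None,fx=2,fy=2),cv2.resize(q[180:300,280:400],(320,320))])[:,:,::-1])
rel(.490,-.145,.064);print(get_obs()['eef_pos'],get_obs()['grip_width'])"
```

```text
rel cm [-11.86   0.22   0.7 ] ydir [1.    0.019 0.004]
[ 0.4855091  -0.02644502  0.07084031] 0.01543221177501949
```

View pics/s1.png

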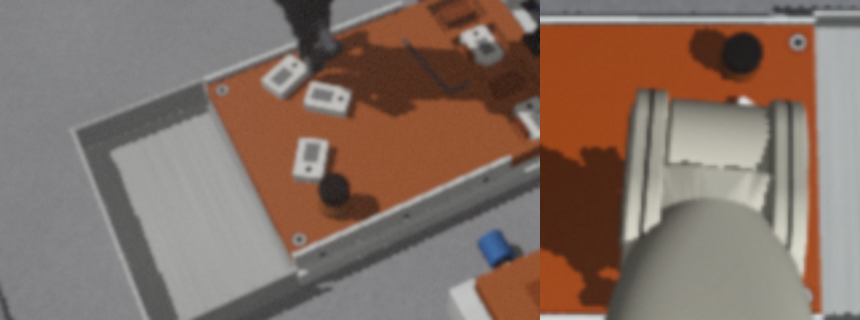

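The scene view shows cover A ahead of the fingers (crop 287,75), turned about 45°, with B (327,98), C (312,158) and the jar untouched. The tool is slightly high, so I'll lower it a little and go on.

Emit:
arm_command([
  [0,0,0.4],
  [0,0,0.4],
  [-1.5,0,0.4],
  [-3,0,0.4],
  [-3,0,0.4],
], turn=[0,0,0,0,0], hand=[0.82,0.82,0.82,0.82,0.82])

```text
clock: 3.75
eef_pos: [0.485, -0.0546, 0.0651]
tool_rot: [0.699, 0.715, -0.0, 0.001]
ft_force: [-0.2, 0.3, -0.1]
grip_width: 0.0157
```

```bash
python3 -c "
from h import *
p,d=camera('scene');rel(.49,-.148,.064)
cv2.imwrite('pics/s2.png',cv2.resize(p[200:320,160:340],None,fx=4,fy=4)[:,:,::-1])
print(get_obs()['eef_pos'],get_obs()['ft_force'])"
```

```text
rel cm [-9.44  0.31  0.1 ] ydir [1.    0.022 0.   ]
[ 0.48486705 -0.053698    0.06500982] [-0.67353135  0.21218085  0.86140929]
```

View pics/s2.png

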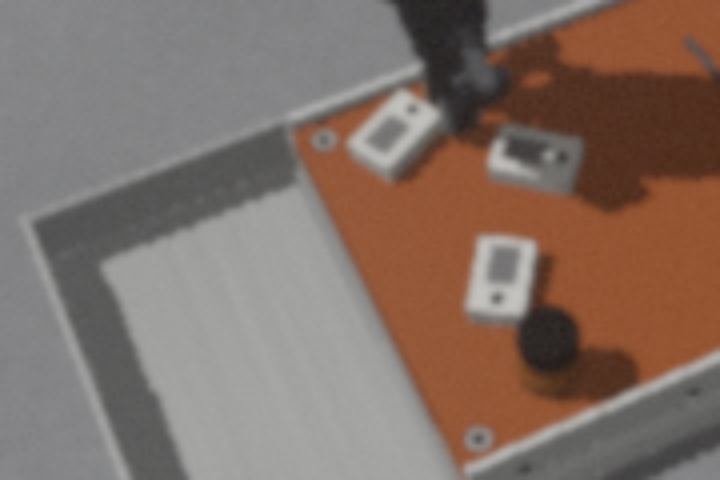

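A is being pushed at (395,135), well ahead of the fingers and still near the edge strip line. I'll push it over.

Emit:
arm_command([
  [-1.5,0,0],
  [-3,0,0],
  [-4.5,0,0],
  [-6,0,0],
  [-7.2,0,0],
], turn=[0,0,0,0,0], hand=[0.82,0.82,0.82,0.82,0.82])

```text
clock: 4.22
eef_pos: [0.4865, -0.1253, 0.0649]
tool_rot: [0.699, 0.716, 0.0, -0.0]
ft_force: [-0.1, 1.0, -0.1]
grip_width: 0.0154
```

Emit:
arm_command([
  [-0.8,0,0],
  [-1.6,0,0],
  [-2.2,0,0],
  [-2.7,0,0],
  [-2.7,0,0],
], turn=[0,0,0,0,0], hand=[0.82,0.82,0.82,0.82,0.82])

```text
clock: 4.63
eef_pos: [0.4907, -0.1531, 0.0674]
tool_rot: [0.699, 0.715, 0.003, 0.003]
ft_force: [1.7, 2.5, 10.7]
grip_width: 0.0156
```

```bash
python3 -c "
from h import *
p,d=camera('scene')
cv2.imwrite('pics/s3.png',cv2.resize(p[200:320,160:340],None,fx=4,fy=4)[:,:,::-1])
rel(.486,.048,.16)
print(get_obs()['eef_pos'],get_obs()['ft_force'])"
```

```text
rel cm [20.08  0.08 -9.25] ydir [1.    0.024 0.008]
[ 0.49068301 -0.15274242  0.0675091 ] [ 1.64778741  2.41328799 10.14906033]
```

View pics/s3.png

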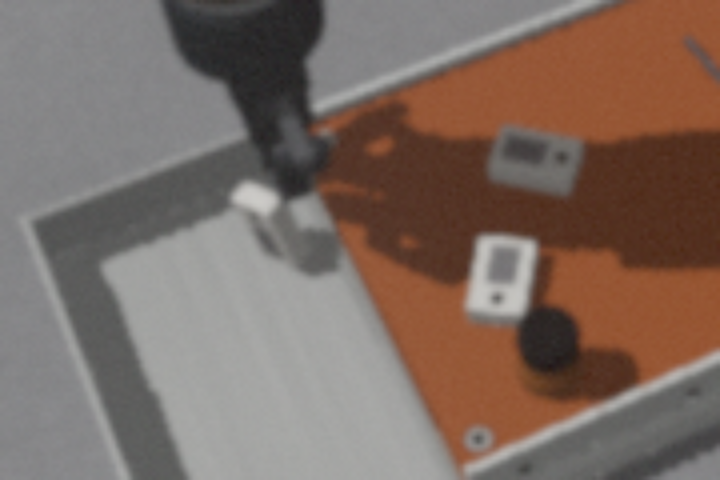

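The cover has tipped and stands on end in the tray, under the fingertips. Moving further -y should topple it flat.

Emit:
arm_command([
  [-1,0,0],
  [-2,0,0],
  [-3,0,0],
  [-4,0,0],
  [-4,0,-1],
], turn=[0,0,0,0,0], hand=[0.82,0.82,0.82,0.82,0.82])

```text
clock: 5.1
eef_pos: [0.486, -0.1933, 0.073]
tool_rot: [0.7, 0.715, -0.001, -0.002]
ft_force: [0.3, -0.6, -0.3]
grip_width: 0.0155
```

Emit:
arm_command([
  [0,0,-3],
  [0,0,-7],
  [3,1,-9],
  [7,2.5,-9],
  [11,4,-9],
], turn=[0,0,0,0,0], hand=[0.82,0.82,0.82,0.82,0.82])

```text
clock: 5.52
eef_pos: [0.5257, -0.0833, 0.1673]
tool_rot: [0.7, 0.714, 0.001, 0.001]
ft_force: [1.1, -0.8, -0.8]
grip_width: 0.0153
```

```bash
python3 -c "
from h import *
p,d=camera('scene')
cv2.imwrite('pics/s4.png',cv2.resize(p[200:320,160:340],None,fx=4,fy=4)[:,:,::-1])
rel(.537,.035,.16)
print(get_obs()['eef_pos'],get_obs()['ft_force'])"
```

```text
rel cm [10.99  1.26  0.69] ydir [1.    0.029 0.004]
[ 0.52754073 -0.07526085  0.1662446 ] [ 1.86177014  3.38392083 -0.0130048 ]
```

View pics/s4.png

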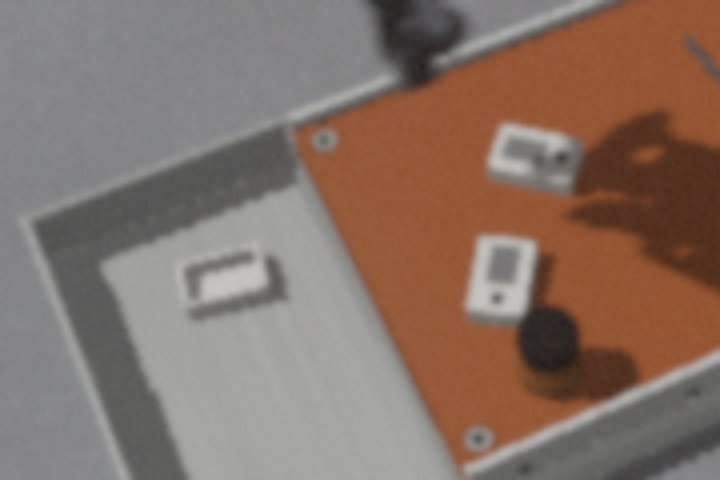

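Cover A lies flat (upside down) in the tray at (225,280). Now cover B.

Emit:
arm_command([
  [4,0.6,0],
  [8,1.2,0.5],
  [11.7,1.2,1],
  [11.7,1.2,4],
  [11.7,1.2,7],
], turn=[0,0,0,0,0], hand=[0.82,0.82,0.82,0.82,0.82])

```text
clock: 5.98
eef_pos: [0.5351, 0.0364, 0.0956]
tool_rot: [0.697, 0.717, 0.002, 0.001]
ft_force: [-0.0, -0.5, -0.4]
grip_width: 0.0155
```

```bash
python3 -c "
from h import *
camera('scene');camera('scene');rel(.537,-.15,.065)
print(get_obs()['eef_pos'],get_obs()['ft_force'])"
```

```text
rel cm [-18.44   0.36   2.52] ydir [ 1.     0.025 -0.012]
[0.5291368  0.03429756 0.09019662] [-0.87142418  0.8805721   0.65838707]
```

Emit:
arm_command([
  [0,0.2,1.5],
  [0,0.2,2.6],
  [0,0.2,2.6],
  [-1,0.2,2.6],
  [-2.2,0.2,2.6],
], turn=[0,0,0,0,0], hand=[0.82,0.82,0.82,0.82,0.82])

```text
clock: 6.5
eef_pos: [0.5372, 0.0111, 0.0703]
tool_rot: [0.699, 0.716, 0.001, 0.001]
ft_force: [0.9, -0.4, 0.4]
grip_width: 0.0153
```

Emit:
arm_command([
  [-1.3,0,0],
  [-2.6,0,0],
  [-4,0,0],
  [-5.4,0,0],
  [-5.4,0,0],
], turn=[0,0,0,0,0], hand=[0.82,0.82,0.82,0.82,0.82])

```text
clock: 6.92
eef_pos: [0.538, -0.0458, 0.0695]
tool_rot: [0.701, 0.714, -0.0, 0.001]
ft_force: [-0.0, -0.2, -0.5]
grip_width: 0.0156
```

```bash
python3 -c "
from h import *
p,d=camera('scene')
cv2.imwrite('pics/s5.png',cv2.resize(p[200:320,160:340],None,fx=4,fy=4)[:,:,::-1])
rel(.540,-.148,.065)
print(get_obs()['eef_pos'],get_obs()['ft_force'])"
```

```text
rel cm [-1.035e+01  1.000e-02  4.400e-01] ydir [1.    0.019 0.001]
[ 0.53788762 -0.04452134  0.06940592] [-0.05180505  0.13234832  0.52196447]
```

View pics/s5.png

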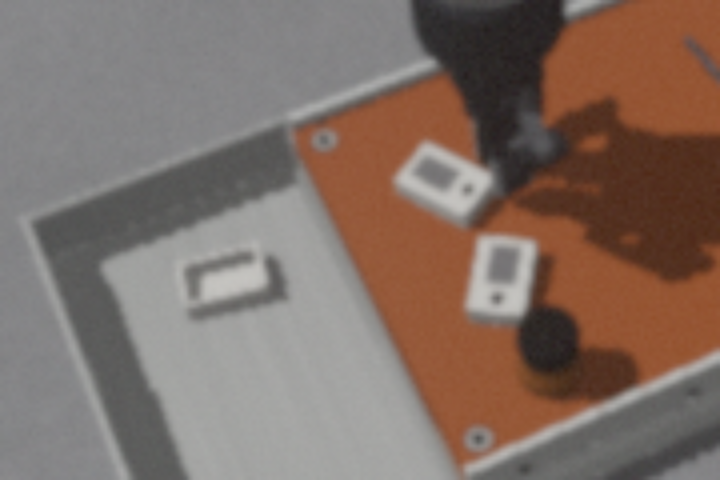

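B is at (443,183) ahead of the fingers, clear of C. I'll go on over the edge and further, to topple it.

Emit:
arm_command([
  [0,0,0.4],
  [-1.5,0,0.4],
  [-3,0,0.4],
  [-4.5,0,0.4],
  [-6,0,0.4],
], turn=[0,0,0,0,0], hand=[0.82,0.82,0.82,0.82,0.82])

```text
clock: 7.38
eef_pos: [0.539, -0.1021, 0.0646]
tool_rot: [0.698, 0.716, 0.0, -0.0]
ft_force: [-0.5, -0.2, -0.6]
grip_width: 0.0149
```

Emit:
arm_command([
  [-1.5,0,0],
  [-3,0,0],
  [-4.4,0,0],
  [-5.8,0,0],
  [-7.2,0,0],
], turn=[0,0,0,0,0], hand=[0.82,0.82,0.82,0.82,0.82])

```text
clock: 7.8
eef_pos: [0.5407, -0.1748, 0.0647]
tool_rot: [0.699, 0.715, 0.0, -0.0]
ft_force: [-0.1, 0.1, -0.6]
grip_width: 0.0153
```

Emit:
arm_command([
  [-1,0,0],
  [-1,0,-1.5],
  [-1,0,-5],
  [-1,0,-9],
  [3,1,-9.5],
], turn=[0,0,0,0,0], hand=[0.82,0.82,0.82,0.82,0.82])

```text
clock: 8.22
eef_pos: [0.553, -0.1509, 0.1669]
tool_rot: [0.702, 0.712, 0.002, 0.006]
ft_force: [2.6, 0.2, 1.0]
grip_width: 0.0155
```

```bash
python3 -c "
from h import *
p,d=camera('scene')
cv2.imwrite('pics/s6.png',cv2.resize(p[200:320,160:340],None,fx=4,fy=4)[:,:,::-1])
rel(.598,-.005,.16)
print(get_obs()['eef_pos'],get_obs()['ft_force'])"
```

```text
rel cm [13.37  4.64  0.64] ydir [1.    0.024 0.012]
[ 0.55477878 -0.13976438  0.16554317] [0.97614045 3.70601622 0.32784314]
```

View pics/s6.png

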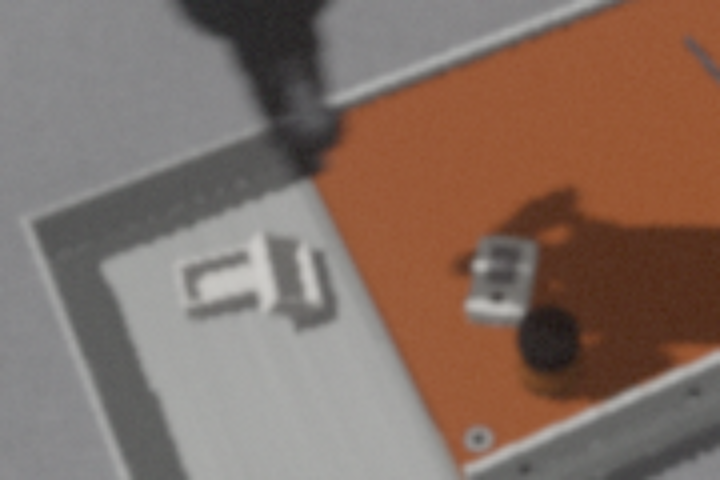

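B is in the tray, leaning on A at (290,280). Before C I'll check how wide the gripper is at jar-top height, from the wrist depth.

Emit:
arm_command([
  [4,1.2,0],
  [8,2.5,0],
  [12,4,0],
  [12.8,4.3,0],
  [12.8,4.3,0],
], turn=[0,0,0,0,0], hand=[0.82,0.82,0.82,0.82,0.82])

```text
clock: 8.68
eef_pos: [0.5907, -0.0116, 0.1592]
tool_rot: [0.697, 0.717, 0.0, -0.0]
ft_force: [0.4, -0.4, -0.1]
grip_width: 0.0154
```

```bash
python3 -c "
from h import *
o=get_obs();i=camera_info('wrist');p,d=camera('wrist')
M=np.array(i['mtx']);C=np.linalg.inv(np.array(i['world_to_cam']))
v,u=np.nonzero((d>0)&(d<.25));z=d[v,u]
P=(np.linalg.inv(M)@np.stack([u*z,v*z,z]))
W=(C[:3,:3]@P).T+C[:3,3]
T=R.from_quat(o['tool_rot']).inv().apply(W-o['eef_pos'])*1000
for a in range(-70,25,8):
    s=T[(T[:,2]>=a)&(T[:,2]<a+8)&(abs(T[:,1])<90)]
    if len(s): print(a,len(s),s[:,1].min().round(),s[:,1].max().round(),s[:,0].min().round(),s[:,0].max().round())
rel(.597,-.010,.066);print(o['eef_pos'],d[d>0].min())
q,_=camera('scene')
print(search_frame('scene','jar')[:2])
blobs('wrist',p.copy(),.06,800)"
```

```text
-70 13465 -61.0 61.0 -11.0 17.0
-62 9539 -56.0 55.0 -12.0 17.0
-54 5145 -51.0 51.0 -12.0 16.0
-46 7605 -45.0 46.0 -12.0 13.0
-38 2694 -42.0 41.0 -14.0 13.0
-30 1312 -29.0 29.0 -13.0 13.0
-22 659 -21.0 21.0 -13.0 10.0
-14 771 -21.0 21.0 -13.0 10.0
-6 645 -22.0 21.0 -12.0 11.0
2 411 -21.0 20.0 -13.0 10.0
10 62 -13.0 14.0 -12.0 9.0
rel cm [0.34 0.71 9.31] ydir [ 1.     0.027 -0.001]
[ 0.59072715 -0.01161181  0.15921798] 0.050002877
[{'location': [285.4, 296.5], 'conf': 0.53}, {'location': [245.3, 337.8], 'conf': 0.21}]
blob [467. 227.] [687.  -6.] [  4. 149.] 1 x 683.0 691.0 y -80.0 68.0
blob [627. 180.] [779.  34.] [ 26. 104.] 14 x 754.0 805.0 y -20.0 87.0
blob [107. 205.] [449.  -3.] [  4. 213.] 1 x 444.0 453.0 y -110.0 104.0
```

At jar-top height the half-width is about 22 mm, so about 18 mm of clearance remains. Sweeping C.

Emit:
arm_command([
  [0,0.5,3],
  [0,0.5,6],
  [0,0.5,8.5],
  [0,0.5,9.4],
  [0,0.5,9.4],
], turn=[0,0,0,0,0], hand=[0.82,0.82,0.82,0.82,0.82])

```text
clock: 9.25
eef_pos: [0.5922, -0.0165, 0.0629]
tool_rot: [0.7, 0.714, -0.002, -0.002]
ft_force: [1.1, 0.4, -0.0]
grip_width: 0.0155
```

Emit:
arm_command([
  [-1,0,0],
  [-2.2,0,0],
  [-3.4,0,0],
  [-4.6,0,0],
  [-5.6,0,0],
], turn=[0,0,0,0,0], hand=[0.82,0.82,0.82,0.82,0.82])

```text
clock: 9.67
eef_pos: [0.5971, -0.0731, 0.0672]
tool_rot: [0.699, 0.715, 0.001, 0.001]
ft_force: [0.4, -0.0, 0.2]
grip_width: 0.0154
```

```bash
python3 -c "
from h import *
p,d=camera('scene')
cv2.imwrite('pics/s7.png',cv2.resize(p[200:320,160:340],None,fx=4,fy=4)[:,:,::-1])
rel(.60,-.148,.065)
print(get_obs()['eef_pos'],get_obs()['ft_force'])"
```

```text
rel cm [-7.33  0.16  0.2 ] ydir [1.    0.02  0.002]
[ 0.59697776 -0.07474019  0.06688984] [-0.47035668 -1.01916456  0.85499248]
```

View pics/s7.png

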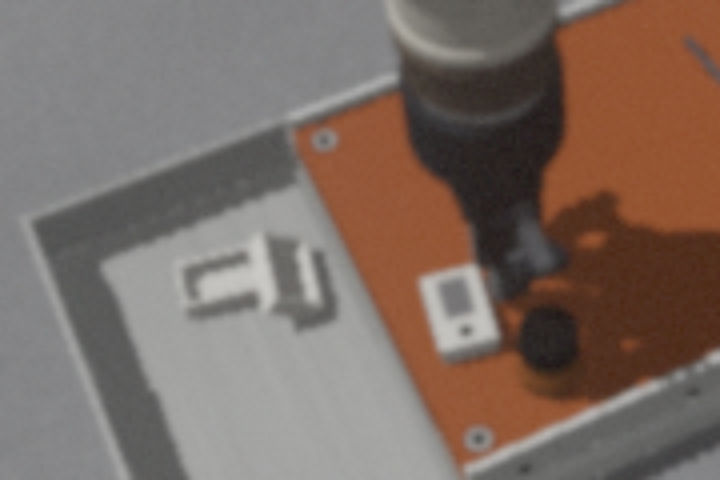

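C lies flush against the fingers at (460,310), past the jar, which is still at (548,345). Going on over the edge.

Emit:
arm_command([
  [-1.4,0,0.2],
  [-2.8,0,0.2],
  [-4.2,0.2,0.2],
  [-5.6,0.4,0.2],
  [-7,0.5,0.2],
], turn=[0,0,0,0,0], hand=[0.82,0.82,0.82,0.82,0.82])

```text
clock: 10.13
eef_pos: [0.6033, -0.1424, 0.0637]
tool_rot: [0.699, 0.715, -0.0, 0.0]
ft_force: [0.1, -0.6, -0.6]
grip_width: 0.0152
```

Emit:
arm_command([
  [-1.2,0,0],
  [-2.4,0,0],
  [-3.4,0,0],
  [-4,0,0],
  [-4,0,0],
], turn=[0,0,0,0,0], hand=[0.82,0.82,0.82,0.82,0.82])

```text
clock: 10.55
eef_pos: [0.6038, -0.1823, 0.0637]
tool_rot: [0.7, 0.715, -0.0, 0.0]
ft_force: [0.1, 0.5, -1.0]
grip_width: 0.0149
```

Emit:
arm_command([
  [0,0,-3],
  [0,0,-7],
  [0,-4,-10],
  [0,-8,-12],
  [0,-12,-14],
], turn=[0,0,0,0,0], hand=[0.82,0.82,0.82,0.82,0.82])

```text
clock: 10.97
eef_pos: [0.4963, -0.1825, 0.1987]
tool_rot: [0.698, 0.716, 0.0, 0.001]
ft_force: [0.1, -1.0, 0.2]
grip_width: 0.0153
```

Emit:
arm_command([
  [0,-4,0],
  [0,-8,0],
  [0,-12,0],
  [0,-14,0],
  [0,-14,0],
], turn=[0,0,0,0,0], hand=[0.82,0.82,0.82,0.82,0.82])

```text
clock: 11.38
eef_pos: [0.3522, -0.1851, 0.1974]
tool_rot: [0.699, 0.715, -0.001, -0.001]
ft_force: [0.2, 0.4, 0.6]
grip_width: 0.0153
```

```bash
python3 -c "
from h import *
p,d=camera('scene')
q,e=camera('top')
cv2.imwrite('pics/s8.png',np.hstack([cv2.resize(p[200:350,160:340],(432,360)),cv2.resize(q[190:310,330:450],(360,360))])[:,:,::-1])
i=camera_info('top');M=np.array(i['mtx']);C=np.linalg.inv(np.array(i['world_to_cam']))
v,u=np.mgrid[0:480,0:640];P=np.stack([u*e,v*e,e],-1).reshape(-1,3)@np.linalg.inv(M).T@C[:3,:3].T+C[:3,3]
s=P[(P[:,0]>.46)&(P[:,0]<.69)&(P[:,1]>-.27)&(P[:,1]<-.15)&(e.ravel()>0)]
H=s[:,2]>.008
print('max z in tray',s[:,2].max().round(3),H.sum())
print('jar',spot_point('top','jar')[:1],'hex',spot_point('top','hex_key')[:1]); 
print(get_obs()['eef_pos'],get_obs()['ft_force'])
blobs('top',q.copy(),.06,80)"
```

```text
max z in tray 0.038 762
jar [{'location': [204.9, 357.2], 'conf': 0.53}] hex [{'location': [270.8, 515.3], 'conf': 0.74}]
[ 0.35794986 -0.18646399  0.19773944] [ 0.63320244 -0.00804323 -0.66498623]
blob [504. 376.] [ 303. -382.] [28. 36.] 44 x 281.0 326.0 y -404.0 -359.0
blob [ 25. 349.] [329. 591.] [30. 41.] 83 x 307.0 351.0 y 573.0 608.0
blob [498. 347.] [ 359. -371.] [86. 11.] 63 x 334.0 384.0 y -412.0 -330.0
blob [631. 357.] [ 345. -646.] [ 35. 107.] 85 x 290.0 400.0 y -667.0 -624.0
blob [260. 302.] [440. 124.] [  8. 132.] 2 x 434.0 446.0 y 58.0 191.0
blob [368. 301.] [ 447. -100.] [10. 71.] 2 x 441.0 454.0 y -136.0 -64.0
blob [ 13. 320.] [400. 614.] [97. 74.] 7 x 347.0 453.0 y 571.0 658.0
blob [ 23. 297.] [434. 608.] [29. 35.] 6 x 418.0 450.0 y 590.0 627.0
blob [ 14. 276.] [480. 637.] [52. 42.] 66 x 451.0 510.0 y 604.0 669.0
blob [409. 271.] [ 514. -194.] [38. 47.] 81 x 488.0 540.0 y -216.0 -171.0
blob [114. 253.] [532. 434.] [23. 26.] 61 x 515.0 549.0 y 417.0 450.0
blob [398. 226.] [ 610. -165.] [37. 14.] 6 x 590.0 629.0 y -174.0 -156.0
blob [242. 202.] [649. 170.] [42. 28.] 2 x 628.0 671.0 y 155.0 184.0
blob [ 23. 196.] [650. 636.] [37. 15.] 2 x 631.0 669.0 y 628.0 645.0
blob [ 39. 156.] [743. 618.] [120.  27.] 90 x 730.0 757.0 y 558.0 679.0
blob [ 53. 151.] [733. 603.] [204. 147.] 0 x 631.0 835.0 y 529.0 677.0
blob [442. 109.] [ 878. -264.] [60. 62.] 89 x 847.0 909.0 y -294.0 -233.0
blob [399. 108.] [ 877. -166.] [71. 71.] 2 x 840.0 914.0 y -203.0 -129.0
blob [548.  89.] [ 935. -504.] [  7. 125.] 0 x 931.0 939.0 y -566.0 -442.0
blob [271. 131.] [858. 160.] [151. 333.] 1 x 779.0 938.0 y -8.0 328.0
```

View pics/s8.png

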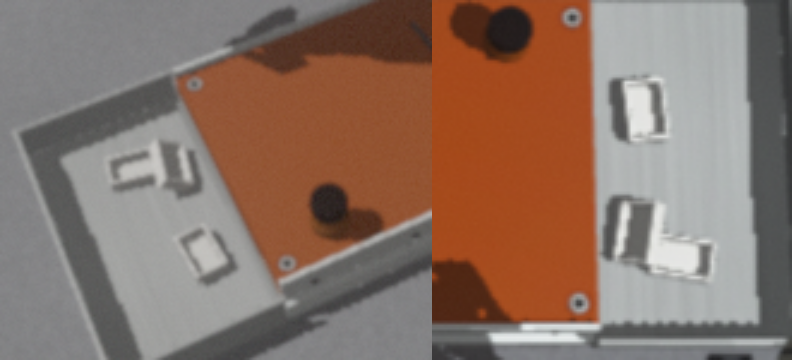

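```bash
python3 -c "
from workcell import *
print(job_done())"
```

```text
the job is handed in; nothing more can be done
None
```

All three loose covers are in the catch tray, and the job is handed in at about 11.5 s of the 64 s. I pushed each one along the plate and over the open edge with the nearly closed fingers, never gripping or lifting.

- **Covers:** The last pictures show all three upside down in the tray. One of them leans on another. The highest point measured in the tray was 38 mm above the table. I estimate the leaning cover's origin is at most 30 mm up, under the 34 mm limit; I worked that out from its geometry and did not measure it directly.
- **Jar:** It is standing and looks unmoved in every picture.
- **Seated covers:** One was re-measured within 1 mm of where it started. The other did not show up in the last check, but the fingers never went near the nests.
- **Hex key:** The detector failed on it in the last check and reported a spot at the screwdriver instead. I never worked near it, and it looked unmoved in the earlier pictures.
- **Wash bottle and screwdriver:** A patch at the wash bottle's spot measured the same before and after. I did not check the screwdriver on its own, but the same misread found it within 2 pixels of its first position.
- **Contact forces:** The highest reading was about 10 N, when the first cover stood on end under the fingertips. I pushed on and it fell flat.
- **Arm:** It finished clear of everything, at about z = 0.2 m with near-zero force.

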